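Fit the adjustable wrench to a battery terminal bolt and loosen it

ROBOT

A 6-joint arm with a two-finger parallel gripper is mounted at the origin on the work surface. World frame = base frame: x ahead of the robot, y to its left, z up, the work surface at z = 0. Lengths are in m, angles in rad, forces in N, time in s.
With the tool pointing down it reaches from about 0.425 to 0.95 m from the base axis. Payload 3.5 kg.
Tool frame: the origin (TCP) lies at the very end of the fingers, on their centre line; the grasp point (between the pads) lies 19 mm behind it; z points along the fingers, y is the direction in which the jaws open and shut (so a half turn about z gives the same grasp; the last joint's range is limited). The gripper opens to 85 mm and grips with 20 to 120 N. Pads are 22 mm wide; open, the fingers measure 114 mm over their backs; the gripper's body (76 mm by 85 mm) begins 54 mm behind the grasp point. The pads swing forward as they close: fully open they stand 13 mm farther back than shut.
Start: joints at [-1.428, 0.286, 1.577, -0, 1.279, -0.15], TCP at [0.195, -0.646, 0.231] pointing down, gripper open.
Joint ranges: [-2.77, 2.77], [-0.9, 2.22], [0.21, 2.48], [-1.53, 4.67], [0.24, 2.81], [-2.84, 2.84]. Speed limits (rad/s): [2.79, 2.79, 3.14, 3.14, 3.14, 3.14].

INTERFACE

Orientations are given as a unit quaternion [x, y, z, w].
In Python, from plant import ctrl, eyes, ticket gives the robot as it stands.
- The arm moves only by the tool send_rows, never from a script. Its arguments are lists of equal length, an entry for each row: "translation": the shift along the tool's x, y, z in units of 30 mm (1.0 is 30 mm), a list of three; "rotation": the turn, a rotation vector about the tool's x, y, z in units of 5 degrees (1.0 is 5 degrees), a list of three; "grip": the finger opening in mm, from 0 to 85.4. A call has 1 to 5 rows; each row shifts and turns the commanded pose from where the row before left it, along the tool's axes as they then stand; what a row does not reach is not made up. A row lasts 1/8 s, in which the tool goes at most 62.5 mm and 10.7 degrees, less where a joint would pass 70% of its speed; a pose out of reach is approached as far as the arm can. A call is refused whole if a number of a shift passes 1 or a number of a turn 1, either way. A call with a gripper value outside its range is refused whole. The fingers move at their own pace and stop on an object; "squeeze" is the grip in N (left out, the last holds). Time passes only in rows, so rows that do not move let the fingers close. It gives the time, the measured TCP pose, the force and the opening at its end, in the units of the state.
- ctrl.get_state(): the state, without advancing time (a new reading comes with each control period).
- eyes.read_camera(name): name is "scene" or "top"; returns a dict with "image" (384x512x3 uint8, blue, green, red), "mtx" (3x3 intrinsics, pixels), "xyz" and "orientation" of the camera in the world. Camera axes: x right, y down, z forward; pixel columns grow to the right and rows downward; lengths in m; the calibration is good to about 2 mm. A picture is of the moment at which its call begins. There is no depth.
- ticket.sign_off(): hands the job in, once; it reports no verdict.
The state is a dict: "time": time; "qpos": joint angles; "dq": joint speeds; "joint_efforts": joint torques, N m; "eef_pos": TCP position; "tcp_rot": TCP orientation; "contact_force": force on the tool from outside, world axes, zero at the start; "wrist_torque": the same for the moment, N m; "opening": opening from 0.0 (shut) to 1.0 (fully open).
Only numpy, scipy, OpenCV 4.12 (cv2) and the standard library are available. Lean on these libraries where they do the work, as an engineer would, in place of code of your own. Each camera call takes 0.05 s, during which the arm holds its last target. There are 200 camera calls.

TASK

Slide the adjustable wrench fully onto the terminal bolt its mouth points at, then close its jaws until they just fit the bolt head by rolling the worm with a gently pressed fingertip, not by pushing the jaw. With the wrench so fitted, turn the bolt about an eighth of a turn anticlockwise (seen from above), and leave the wrench lying flat on the bolt with its jaws still fitted. Keep the fingers off both bolts, and do not disturb the other bolt or the other things on the bench.

Things in the scene. Friction and masses are not known exactly. Their poses are not given: they have to be found in the camera images.
- bolt_head (a point): The terminal bolt to loosen: zinc-plated hexagon head, 24 mm across flats, 27.7 across corners, from 1 to 15 mm above the module's lid. The point lies on its axis, 8 mm above the lid. z up; two flats face along its x axis, corners point along its y; these axes turn with the bolt and start as the module's. The wrench goes on along +y. About 0.3 N m turns it.
- bolt (a joint): Turning angle of that bolt in rad: 0 at the start, grows anticlockwise seen from above (loosening).
- module: Battery module, an upright box that does not move, 204 x 359 x 70 mm (x, y, z) with a smooth level grey lid. Origin at the centre of its underside, on the bench. The bolt to loosen stands at x -30, y +100 mm on the lid.
- bolt2: The other terminal bolt, same head, at x +60, y +130 mm on the lid (in the module's axes). Not to be touched. Origin on its axis at the lid, z up.
- wrench_seat (a point): Loose adjustable wrench, plain steel, 204 x 14 mm thick, 0.3 to 0.5 kg, flat on the lid. Point: in its mouth, half-way up (7 mm), where the bolt's axis sits when fully on and fitted. x out of the mouth, z up, y to the fixed jaw. Fixed jaw's face at y +12 mm, moving jaw's at y -24 mm + jaw; both reach x +14. Back of the mouth: x -14, where a head corner stops. The head spans y +26 to -36.
- wrench_grip (a point): Point on the wrench's handle, on its centre line, 125 mm behind wrench_seat (x -125), half-way up. The handle is 22 mm wide, 14 thick, straight from 58 to 190 mm behind wrench_seat. Axes as wrench_seat. At the start the mouth points at the bolt to loosen, within 0.1 rad of the bolt's +y, 34 to 54 mm short of it, open wider than its corners.
- worm_top (a point): Middle of the top line of the wrench's knurled worm wheel: radius 9 mm, 16 mm long, axis level along the wrench's y, 5 mm proud of the upper face, top 19 mm above the lid, at x -36, y -8 mm from wrench_seat. Axes as wrench_seat. A fingertip pressed on it with 5 to 12 N and drawn along +x (to the mouth) rolls it and closes the jaws; lift it to return. Never press with 25 N.
- jaw (a joint): Travel of the moving jaw in m, growing as it closes: opening = 36 mm - this, so 0.012 fits the bolt; 0.005 to 0.007 at the start. It closes 6 mm per turn of the worm (57 mm of fingertip drawing, about 2.5 N), stays where it is left, and the worm stalls when both jaws bear on the bolt.
- jaw_face (a point): Middle of the moving jaw's face, half-way up its thickness. Axes as wrench_seat; its y faces the fixed jaw.
- power_bank: Pale blue plastic power bank, 70 x 140 x 16 mm, lying on the bench beside the module. Origin at the centre of its underside.
- tablet_pack: White tablet battery pack, 100 x 130 x 6 mm, lying on the bench on the other side. Origin at the centre of its underside.
- stop_button (a joint): Red push button, 28 mm across, on a round black base fixed to the bench; 0 when not pressed, grows to 0.006 m.
Mind the look-alikes: they are no part of the job. Leave any yellow look-alike of the part that bears wrench_seat alone.

How it is judged:
On the way, in this order (a step that is already met when the one before it is completed fails the run):
1. the wrench is fully on the bolt: the bolt's axis within 6 mm of wrench_seat along the wrench, jaws still open, bolt not turned (x of bolt_head in the frame of wrench_seat between -0.006 and 0.006 m and horizontal distance between bolt_head and wrench_seat below 0.013 m and value of joint jaw below 0.01 m and value of joint bolt below 0.15 rad), for 0.2 s.
2. the jaws fit the bolt head: opening less than 1.5 mm over its 24 mm, wrench still home, bolt not yet turned (value of joint jaw above 0.0105 m and horizontal distance between bolt_head and wrench_seat below 0.007 m and value of joint bolt below 0.15 rad), for 0.2 s.
3. the bolt has been turned with the fitted wrench by 0.6 to 1.0 rad (value of joint bolt between 0.6 and 1 rad and value of joint jaw above 0.01 m), for 0.2 s.
At the end, for the whole second after the job is handed in: The bolt stands turned 0.6 to 1.0 rad anticlockwise; the wrench lies flat (within 0.06 rad) and at rest on it, its seat point within 8 mm of the bolt's axis, with the jaws less than 2 mm wider than the head (all of step 3 and horizontal distance between bolt_head and wrench_seat below 0.008 m and angle between wrench_seat's own z axis and vertical below 0.06 rad and linear speed of wrench below 0.01 m/s); the robot touches nothing.
It fails at once if the worm is pressed with 25 N or more (contact force between the fingers and worm above 25 N).
It fails at once if the moving jaw is pushed by the fingers (contact force between the fingers and jaw above 8 N).
It fails at once if the bolt is touched by the fingers (contact force between the fingers and bolt above 2 N).
It fails at once if the other bolt is touched (contact force between anything else and bolt2 above 2 N).
It fails at once if a bystander is disturbed (distance of any of power_bank, tablet_pack from where it was at the start of the episode above 0.015 m or value of joint stop_button above 0.003 m).
It also fails if it takes over 72 s, if anything falls off the work surface, if the arm or the gripper's body presses on something with over 40 N, if the wrist force passes 120 N, or if a joint passes its speed limit or range.

## Working session

There is one attempt and no reset: what is moved stays moved. The work goes in short steps, Python scripts to look and compute and a tool call to move; the robot and the scene stay as the last step left them, time stands still between calls to the robot, and variables do not carry over. Pictures are saved under pics/ and viewed, about 8 in all and at most 12, crops included, and the job is handed in when it is done.

Besides the shell and the picture viewer there is one more tool, called after ">>>" as a command line: name --argument value ..., lists and objects as JSON in quotes. send_rows: Moves the arm, as the interface text tells. Its arguments: {"type":"object","properties":{"translation":{"type":"array"},"rotation":{"type":"array"},"grip":{"type":"array"},"squeeze":{"type":"number"}},"required":["translation","rotation","grip"]}

```bash
ls; mkdir -p pics; python3 - <<'E'
from plant import ctrl, eyes
import cv2
s=ctrl.get_state();print({k:s[k] for k in('time','eef_pos','tcp_rot','contact_force','opening')})
for n in('top','scene'):
    c=eyes.read_camera(n);cv2.imwrite(f'pics/{n}0.png',c['image']);print(n,c['mtx'],c['xyz'],c['orientation'])
E
```

```text
pics
{'time': 0.0, 'eef_pos': array([ 0.19474601, -0.64560904,  0.22992749]), 'tcp_rot': array([ 9.89302705e-01,  1.45872303e-01, -2.67219702e-05, -1.19517591e-03]), 'contact_force': array([-0.07341593, -0.48983863, -0.58956044]), 'opening': 0.9972851986674982}
top [[489.83352169   0.         245.02125132]
 [  0.         489.83352169 191.07463467]
 [  0.           0.           1.        ]] [ 0.41770929 -0.00233185  1.3733012 ] [-0.69857979  0.71445898 -0.0233677   0.03144185]
scene [[418.37656051   0.         259.3028461 ]
 [  0.         418.37656051 198.65880265]
 [  0.           0.           1.        ]] [1.38436022 0.57706756 0.93517894] [ 0.42942461  0.79438938 -0.3835437  -0.19347934]
```

View pics/top0.png

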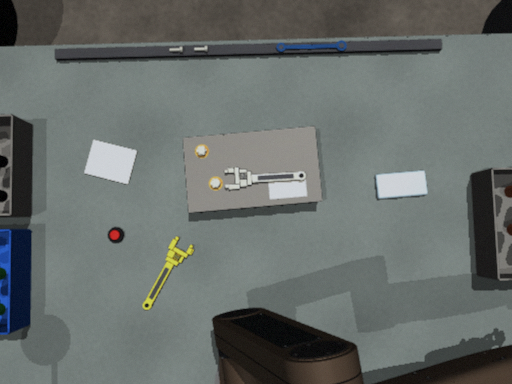

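View pics/scene0.png

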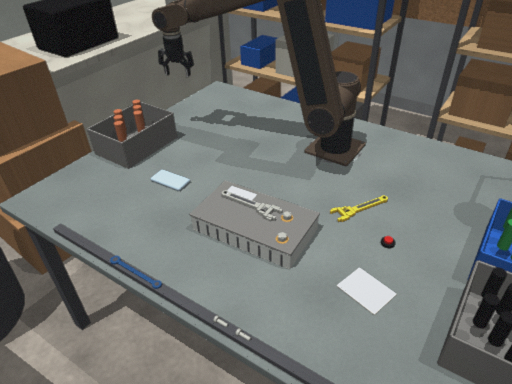

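The top view shows the wrench on the lid at about (225–305, 178), with the target bolt at (215,183) and bolt2 at (202,151). I'll zoom in for detail.

```bash
cat > h.py <<'E'
import numpy as np,cv2
from plant import ctrl,eyes
from scipy.spatial.transform import Rotation as R
def ray(c,uv,z):
    uv=np.atleast_2d(np.array(uv,float))
    d=np.c_[(uv-c['mtx'][:2,2])/[c['mtx'][0,0],c['mtx'][1,1]],np.ones(len(uv))]
    d=R.from_quat(c['orientation']).apply(d); o=np.array(c['xyz'])
    return o+d*((z-o[2])/d[:,2])[:,None]
def proj(c,p):
    q=R.from_quat(c['orientation']).inv().apply(np.atleast_2d(p)-c['xyz'])
    return q[:,:2]/q[:,2:]*[c['mtx'][0,0],c['mtx'][1,1]]+c['mtx'][:2,2]
def crop(c,x0,y0,x1,y1,k,name):
    im=cv2.resize(c['image'][y0:y1,x0:x1],None,fx=k,fy=k,interpolation=cv2.INTER_CUBIC)
    for x in range(-(-x0//10)*10,x1,10): cv2.putText(im,str(x),(int((x-x0+.5)*k)-8,8),0,.3,(0,255,255));cv2.line(im,(int((x-x0+.5)*k),10),(int((x-x0+.5)*k),16),(0,255,255))
    for y in range(-(-y0//10)*10,y1,10): cv2.putText(im,str(y),(0,int((y-y0+.5)*k)),0,.3,(0,255,255));cv2.line(im,(20,int((y-y0+.5)*k)),(26,int((y-y0+.5)*k)),(0,255,255))
    cv2.imwrite(name,im)
E
python3 - <<'E'
from h import *
c=eyes.read_camera('top');crop(c,178,125,328,217,5,'pics/a.png')
c=eyes.read_camera('scene');crop(c,185,180,325,265,5,'pics/b.png')
E
```

```text
(no output)
```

View pics/a.png

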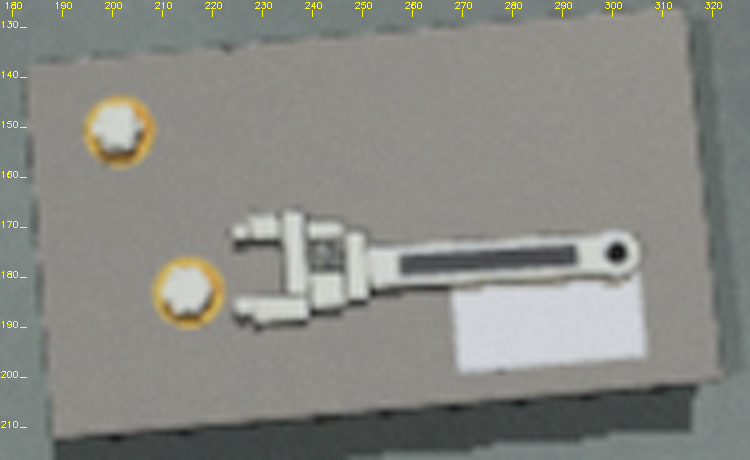

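View pics/b.png

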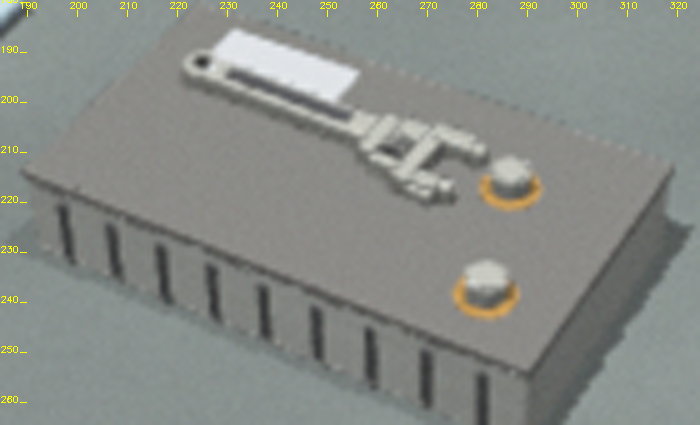

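The zoomed top view shows the jaw tips at about x=224.4, the mouth back at 234.6, the worm at (243,175), the handle hole at (301,175) and the bolts at (215,183) and (202,150). Next I'll turn these into positions.

```bash
cat > meas.py <<'E'
from h import *
def rect(m,mn=20):
    cs,_=cv2.findContours(m.astype(np.uint8),0,2);return [x for x in cs if cv2.contourArea(x)>=mn]
def measure(c):
    im=c['image'].astype(int);b,g,r=im[...,0],im[...,1],im[...,2]
    hsv=cv2.cvtColor(c['image'],cv2.COLOR_BGR2HSV)
    out={}
    roi=np.zeros(b.shape,bool);roi[125:217,178:328]=1
    # orange rings: filled contour centroid
    for x in rect(roi&(hsv[...,1]>110)&(hsv[...,0]<30),20):
        (u,v),rad=cv2.minEnclosingCircle(x);e=cv2.fitEllipse(cv2.convexHull(x));out.setdefault('ring',[]).append((e[0],ray(c,e[0],.071)[0],rad))
    return out,hsv,roi
if __name__=='__main__':
    c=eyes.read_camera('top');o,hsv,roi=measure(c)
    for x in o['ring']:print('ring',x)
    S,V=hsv[...,1].astype(int),hsv[...,2].astype(int)
    # lid by flat colour: print sample values
    print('lid',c['image'][145,250],'bench',c['image'][230,250],c['image'][110,250],'recess',c['image'][177,275],'steel',c['image'][181,262],c['image'][180,216])
    m=roi&(V<105);m[:,:250]=0;m[:165]=0;m[:,312:]=0;m[192:]=0
    for x in rect(m,4):
        rr=cv2.minAreaRect(x);M=cv2.moments(x);p=(M['m10']/M['m00'],M['m01']/M['m00']);print('dark',rr,p,ray(c,p,.084)[0])
    # corners of lid from crop view
    k=np.array([[183.2,137.3],[315.5,127.2],[321.5,200.2],[188.6,212.3]])
    P=ray(c,k,.07);print(P.round(4),P.mean(0).round(4))
    for n,p in dict(tipm=(224.4,171.5),tipf=(224.4,186),back=(234.6,178),worm=(243.3,175),hole=(301,175),boltA=(215.3,183),boltB=(201.5,150.3)).items(): print(n,ray(c,p,.085 if 'bolt' in n else .084)[0].round(4))
E
python3 meas.py
```

```text
ring ((215.28746032714844, 182.99392700195312), array([0.54252494, 0.09040022, 0.071     ]), 6.700146675109863)
ring ((201.49832153320312, 150.63902282714844), array([0.63068197, 0.12596162, 0.071     ]), 6.670932292938232)
lid [137 143 143] bench [123 125 115] [125 128 118] recess [82 77 76] steel [166 168 164] [204 209 205]
dark ((301.0, 175.0), (2.0, 2.0), 90.0) (301.0, 175.0) [ 0.55724671 -0.13757688  0.084     ]
dark ((275.0293273925781, 176.49827575683594), (3.112267255783081, 34.17621994018555), 86.633544921875) (275.2283105022831, 176.486301369863) [ 0.55488588 -0.06941578  0.084     ]
[[ 0.6683  0.1749  0.07  ]
 [ 0.6872 -0.182   0.07  ]
 [ 0.4901 -0.1914  0.07  ]
 [ 0.4659  0.163   0.07  ]] [ 0.5779 -0.0089  0.07  ]
tipm [0.5713 0.0648 0.084 ]
tipf [0.5327 0.0655 0.084 ]
back [0.5534 0.0381 0.084 ]
worm [0.5608 0.0149 0.084 ]
hole [ 0.5572 -0.1376  0.084 ]
boltA [0.5412 0.0894 0.085 ]
boltB [0.6293 0.1246 0.085 ]
```

```bash
cat > plan.py <<'E'
from h import *
def plan(wps,dec=2,start=None):
    """wps: list of (pos, yaw_of_tool_x, nrows); tool kept pointing down. prints rows in groups of 5"""
    s=ctrl.get_state();p,q=(s['eef_pos'],R.from_quat(s['tcp_rot'])) if start is None else start
    p=np.array(p,float);rows=[]
    for P,yaw,n in wps:
        p0,P=p.copy(),np.array(P,float);Q=R.from_euler('z',yaw)*R.from_euler('x',np.pi)
        dv=(q.inv()*Q).as_rotvec();q0=q
        for i in range(1,n+1):
            pt=p0+(P-p0)*i/n;qt=q0*R.from_rotvec(dv*i/n)
            t=(q.inv().apply(pt-p)/.03).round(dec);r=np.rad2deg((q.inv()*qt).as_rotvec()/5).round(2)
            p=p+q.apply(t*.03);q=q*R.from_rotvec(np.deg2rad(r*5));rows.append((t.tolist(),r.tolist()))
    for k in range(0,len(rows),5):
        print('T',str([a for a,_ in rows[k:k+5]]).replace(' ',''),'\nR',str([b for _,b in rows[k:k+5]]).replace(' ',''))
    print('end',p.round(4),'max',max(np.abs(np.array(rows)).max(),0))
E
python3 -c "
from plan import *
plan([([.555,-.0735,.15],1.605,25)],1)"
```

```text
T [[0.7,-0.6,0.1],[0.7,-0.5,0.1],[0.7,-0.6,0.1],[0.8,-0.4,0.1],[0.8,-0.5,0.1]] 
R [[-0.0,-0.0,-0.6],[-0.0,-0.0,-0.6],[-0.0,-0.0,-0.6],[-0.0,-0.0,-0.61],[-0.0,-0.0,-0.6]]
T [[0.8,-0.4,0.2],[0.8,-0.3,0.1],[0.9,-0.3,0.1],[0.8,-0.3,0.1],[0.9,-0.2,0.1]] 
R [[-0.0,-0.0,-0.6],[-0.0,-0.0,-0.6],[-0.0,-0.0,-0.6],[-0.0,-0.0,-0.6],[-0.0,-0.0,-0.6]]
T [[0.9,-0.2,0.1],[0.9,-0.1,0.1],[0.9,-0.1,0.1],[0.9,-0.0,0.1],[0.9,-0.0,0.1]] 
R [[-0.0,-0.01,-0.61],[-0.0,0.0,-0.6],[-0.0,0.0,-0.6],[-0.0,0.0,-0.6],[-0.01,0.0,-0.6]]
T [[0.9,0.1,0.1],[0.9,0.1,0.1],[0.9,0.1,0.1],[0.9,0.2,0.2],[0.8,0.3,0.1]] 
R [[0.0,0.0,-0.6],[0.0,0.0,-0.61],[0.0,0.0,-0.6],[0.0,0.0,-0.6],[0.0,0.0,-0.6]]
T [[0.9,0.3,0.1],[0.8,0.3,0.1],[0.8,0.4,0.1],[0.8,0.4,0.1],[0.8,0.5,0.1]] 
R [[0.0,0.0,-0.6],[0.0,0.0,-0.6],[0.0,-0.0,-0.6],[0.0,-0.0,-0.61],[0.0,-0.0,-0.6]]
end [ 0.5554 -0.0733  0.1499] max 0.9
```

>>> send_rows --translation '[[0.7,-0.6,0.1],[0.7,-0.5,0.1],[0.7,-0.6,0.1],[0.8,-0.4,0.1],[0.8,-0.5,0.1]]' --rotation '[[0,0,-0.6],[0,0,-0.6],[0,0,-0.6],[0,0,-0.6],[0,0,-0.6]]' --grip '[60,60,60,60,60]' --squeeze 40

```text
time: 0.88
eef_pos: [0.2679, -0.5302, 0.2162]
tcp_rot: [0.961, 0.275, 0.0, 0.0]
contact_force: [0.3, -0.2, -0.2]
opening: 0.706
```

>>> send_rows --translation '[[0.8,-0.4,0.2],[0.8,-0.3,0.1],[0.9,-0.3,0.1],[0.8,-0.3,0.1],[0.9,-0.2,0.1]]' --rotation '[[0,0,-0.6],[0,0,-0.6],[0,0,-0.6],[0,0,-0.6],[0,0,-0.6]]' --grip '[60,60,60,60,60]'

```text
time: 1.5
eef_pos: [0.34, -0.4169, 0.1984]
tcp_rot: [0.917, 0.398, 0.0, 0.0]
contact_force: [0.9, 0.1, 0.3]
opening: 0.701
```

>>> send_rows --translation '[[0.9,-0.2,0.1],[0.9,-0.1,0.1],[0.9,-0.1,0.1],[0.9,0,0.1],[0.9,0,0.1]]' --rotation '[[0,0,-0.6],[0,0,-0.6],[0,0,-0.6],[0,0,-0.6],[0,0,-0.6]]' --grip '[60,60,60,60,60]'

```text
time: 2.12
eef_pos: [0.4124, -0.3017, 0.1834]
tcp_rot: [0.857, 0.515, 0.0, 0.0]
contact_force: [0.3, 0.4, -0.5]
opening: 0.705
```

>>> send_rows --translation '[[0.9,0.1,0.1],[0.9,0.1,0.1],[0.9,0.1,0.1],[0.9,0.2,0.2],[0.8,0.3,0.1]]' --rotation '[[0,0,-0.6],[0,0,-0.6],[0,0,-0.6],[0,0,-0.6],[0,0,-0.6]]' --grip '[60,60,60,60,60]'

```text
time: 2.75
eef_pos: [0.4846, -0.188, 0.1651]
tcp_rot: [0.783, 0.622, 0.0, -0.0]
contact_force: [0.1, 0.1, -0.3]
opening: 0.704
```

>>> send_rows --translation '[[0.9,0.3,0.1],[0.8,0.3,0.1],[0.8,0.4,0.1],[0.8,0.4,0.1],[0.8,0.5,0.1]]' --rotation '[[0,0,-0.6],[0,0,-0.6],[0,0,-0.6],[0,0,-0.6],[0,0,-0.6]]' --grip '[60,60,60,60,60]'

```text
time: 3.38
eef_pos: [0.5568, -0.0728, 0.1504]
tcp_rot: [0.695, 0.719, 0.0, 0.0]
contact_force: [0.4, -0.1, 0.1]
opening: 0.705
```

>>> send_rows --translation '[[0,-0.06,0.9],[0,0,0.9],[0,0,0.73],[0,0,0],[0,0,0]]' --rotation '[[0,0,0],[0,0,0],[0,0,0],[0,0,0],[0,0,0]]' --grip '[60,60,60,40,18]'

```text
time: 4.0
eef_pos: [0.5552, -0.0742, 0.0754]
tcp_rot: [0.696, 0.718, 0.0, 0.001]
contact_force: [1.0, -0.0, 0.5]
opening: 0.282
```

>>> send_rows --translation '[[0,0,0],[0,0,0],[0,0,0],[0,0,0]]' --rotation '[[0,0,0],[0,0,0],[0,0,0],[0,0,0]]' --grip '[15,15,15,15]'

```text
time: 4.5
eef_pos: [0.5554, -0.0743, 0.0758]
tcp_rot: [0.696, 0.718, 0.001, 0.001]
contact_force: [0.1, 1.5, 6.2]
opening: 0.237
```

```bash
python3 - <<'E'
from h import *
c=eyes.read_camera('top');crop(c,178,125,328,217,5,'pics/c.png')
c=eyes.read_camera('scene');i=c['image'];crop(c,185,150,325,265,5,'pics/d.png')
s=ctrl.get_state();print(s['eef_pos'],s['contact_force'],s['opening'])
E
```

```text
[ 0.55537047 -0.07432802  0.07576497] [0.29670658 1.98961842 5.22107836] 0.2420806454307963
```

View pics/d.png

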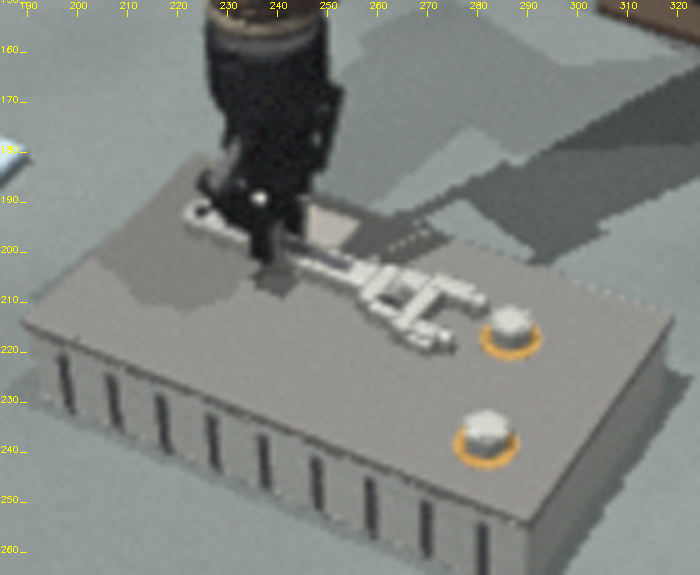

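The handle is gripped, with the opening at about 20 mm. Next I'll align the mouth sideways and in yaw, then slide to about 4 mm short.

```bash
python3 -c "
from plan import *
z=ctrl.get_state()['eef_pos'][2]
plan([([.5488,-.0745,z],1.629,5),([.5468,-.0400,z],1.629,5)])"
```

```text
T [[0.0,-0.04,-0.0],[0.0,-0.05,-0.0],[0.0,-0.04,-0.0],[0.0,-0.05,-0.0],[0.0,-0.04,-0.0]] 
R [[0.0,0.0,-0.06],[0.01,0.0,-0.06],[0.0,0.0,-0.07],[0.01,0.0,-0.06],[0.0,0.0,-0.06]]
T [[0.23,0.0,-0.0],[0.23,0.0,-0.0],[0.23,0.0,-0.0],[0.23,0.0,-0.0],[0.24,0.0,-0.0]] 
R [[0.0,0.0,-0.0],[0.0,0.0,-0.0],[0.0,0.0,-0.0],[0.0,0.0,-0.0],[0.0,0.0,-0.0]]
end [ 0.5468 -0.0399  0.0757] max 0.24
```

>>> send_rows --translation '[[0,-0.04,0],[0,-0.05,0],[0,-0.04,0],[0,-0.05,0],[0,-0.04,0]]' --rotation '[[0,0,-0.06],[0,0,-0.06],[0,0,-0.07],[0,0,-0.06],[0,0,-0.06]]' --grip '[15,15,15,15,15]'

```text
time: 5.22
eef_pos: [0.5498, -0.0753, 0.0758]
tcp_rot: [0.687, 0.727, 0.001, 0.002]
contact_force: [4.5, 0.2, 4.9]
opening: 0.245
```

```bash
python3 - <<'E'
from h import *
c=eyes.read_camera('top');crop(c,190,150,270,210,9,'pics/e.png')
s=ctrl.get_state();print(s['eef_pos'],s['contact_force'],s['tcp_rot'])
E
```

```text
[ 0.54972534 -0.07531399  0.07577374] [4.1486237  0.23869238 5.43244594] [0.68650062 0.72712435 0.00122289 0.002364  ]
```

View pics/e.png

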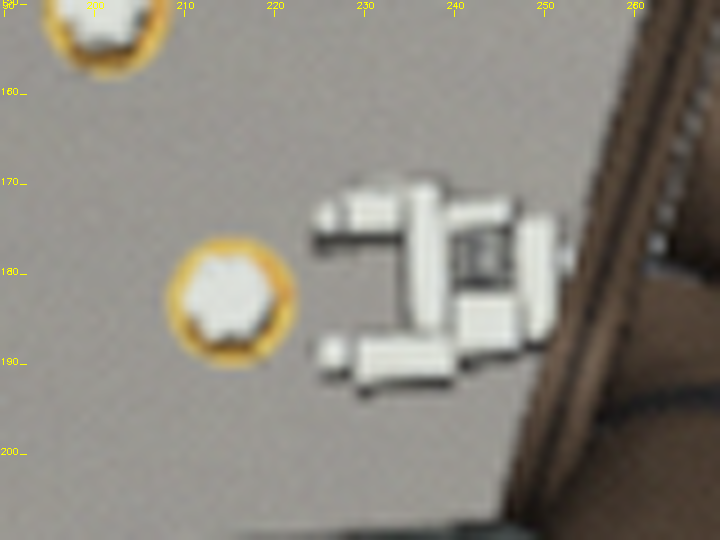

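The mouth centre line is at about row 181.4 (x≈227) and the bolt centre at (215.6,183.1). Given the approach slope they line up within 1 mm, so I'll advance.

>>> send_rows --translation '[[0.23,-0.03,0],[0.23,0,0],[0.23,0,0],[0.23,0,0],[0.21,0,0]]' --rotation '[[0,0,0],[0,0,0],[0,0,0],[0,0,0],[0,0,0]]' --grip '[15,15,15,15,15]'

```text
time: 5.9
eef_pos: [0.5457, -0.0436, 0.0758]
tcp_rot: [0.685, 0.728, -0.002, 0.003]
contact_force: [0.4, -7.3, 7.1]
opening: 0.243
```

>>> send_rows --translation '[[0.04,0,0],[0.04,0,0],[0.03,0,0],[0,0,0]]' --rotation '[[0,0,0],[0,0,0],[0,0,0],[0,0,0]]' --grip '[15,15,15,15]'

```text
time: 6.4
eef_pos: [0.5455, -0.0404, 0.0757]
tcp_rot: [0.685, 0.728, -0.002, 0.003]
contact_force: [-0.3, -6.5, 6.2]
opening: 0.237
```

```bash
python3 - <<'E'
from h import *
c=eyes.read_camera('top');crop(c,190,150,270,210,9,'pics/f.png')
s=ctrl.get_state();print(s['eef_pos'],s['contact_force'],s['tcp_rot'])
E
```

```text
[ 0.54550625 -0.04039182  0.07577144] [-0.3538862  -6.34524407  8.31689957] [ 0.68538948  0.72816979 -0.00191484  0.00252168]
```

View pics/f.png

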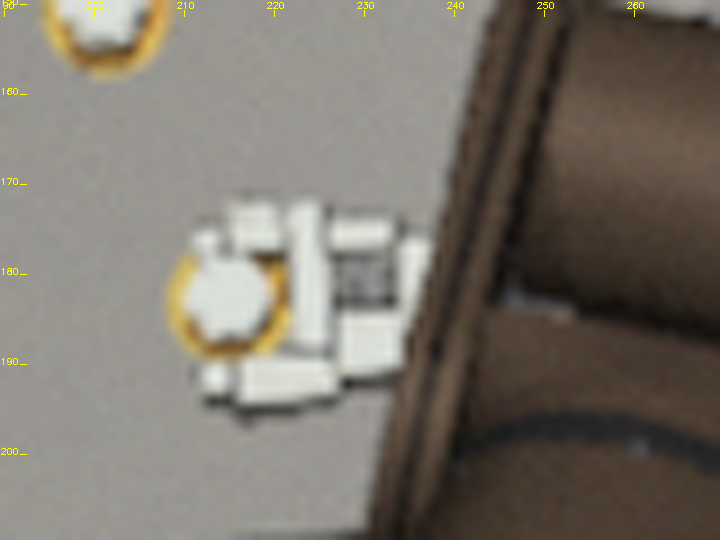

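The bolt is in the mouth, with about 4 mm still to go and about 2 mm nearer the moving jaw. I'll nudge sideways and push on while watching the force.

>>> send_rows --translation '[[0.04,0.03,0],[0.04,0,0],[0.04,0,0],[0,0,0]]' --rotation '[[0,0,0],[0,0,0],[0,0,0],[0,0,0]]' --grip '[15,15,15,15]'

```text
time: 6.95
eef_pos: [0.546, -0.0368, 0.0757]
tcp_rot: [0.685, 0.728, -0.002, 0.002]
contact_force: [0.1, -7.6, 7.4]
opening: 0.242
```

>>> send_rows --translation '[[0.03,0,0],[0.03,0,0],[0,0,0]]' --rotation '[[0,0,0],[0,0,0],[0,0,0]]' --grip '[15,15,15]'

```text
time: 7.32
eef_pos: [0.546, -0.036, 0.0758]
tcp_rot: [0.685, 0.728, -0.003, 0.003]
contact_force: [-0.1, -10.5, 6.8]
opening: 0.237
```

>>> send_rows --translation '[[0.04,0,0],[0.04,0,0],[0,0,0]]' --rotation '[[0,0,0],[0,0,0],[0,0,0]]' --grip '[15,15,15]'

```text
time: 7.7
eef_pos: [0.5461, -0.0356, 0.0758]
tcp_rot: [0.685, 0.729, -0.004, 0.005]
contact_force: [-0.2, -16.5, 6.4]
opening: 0.244
```

```bash
python3 - <<'E'
from h import *
c=eyes.read_camera('top');crop(c,200,160,250,200,12,'pics/g.png')
s=ctrl.get_state();print(s['eef_pos'],s['contact_force'],s['tcp_rot'])
E
```

```text
[ 0.54604071 -0.0356257   0.07575036] [ -0.09104496 -16.52091373   5.31335722] [ 0.68474488  0.72875555 -0.00417961  0.00472564]
```

View pics/g.png

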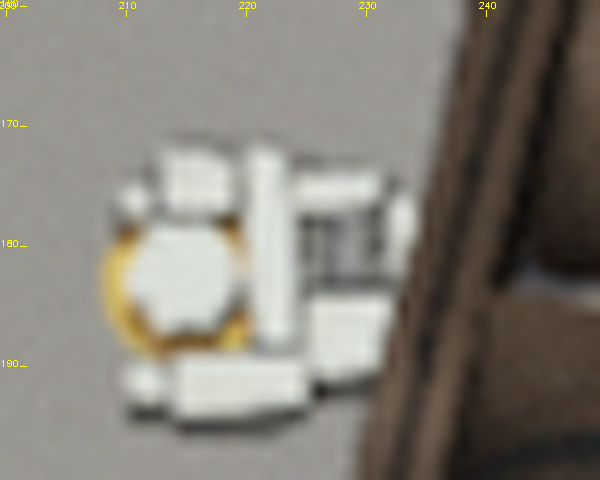

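The wrench is home: it stopped at 16 N with the bolt against the back. I'll relieve the push, shift sideways until the fixed jaw nears its flat, then release and lift.

>>> send_rows --translation '[[-0.05,0.05,0],[0,0.05,0],[0,0.02,0],[0,0,0],[0,0,0]]' --rotation '[[0,0,0],[0,0,0],[0,0,0],[0,0,0],[0,0,0]]' --grip '[15,15,15,15,15]'

```text
time: 8.38
eef_pos: [0.5462, -0.0356, 0.0758]
tcp_rot: [0.685, 0.729, -0.007, -0.0]
contact_force: [-9.8, -13.9, 15.0]
opening: 0.242
```

>>> send_rows --translation '[[0,0,0],[0,0,0],[0,0,0],[0,0,-0.7],[0,0,-0.9]]' --rotation '[[0,0,0],[0,0,0],[0,0,0],[0,0,0],[0,0,0]]' --grip '[45,45,45,45,45]'

```text
time: 9.0
eef_pos: [0.5478, -0.0303, 0.1214]
tcp_rot: [0.686, 0.728, -0.001, -0.002]
contact_force: [0.1, -0.2, -0.1]
opening: 0.526
```

>>> send_rows --translation '[[0,0,0],[0,0,0]]' --rotation '[[0,0,0],[0,0,0]]' --grip '[0,0]'

```text
time: 9.25
eef_pos: [0.5483, -0.0306, 0.1212]
tcp_rot: [0.686, 0.727, -0.0, -0.001]
contact_force: [-0.3, 0.1, -0.4]
opening: 0.108
```

```bash
python3 - <<'E'
from plan import *
c=eyes.read_camera('top');crop(c,195,155,255,200,12,'pics/h1.png')
print(ray(c,(228.5,180),.086),ray(c,(215.4,183),.085), ctrl.get_state()['opening'])
u=np.array([-.060,.998,0]);w=np.array([.5484,.0542,0])
plan([(w-.009*u+[0,0,.121],1.631,4),(w-.009*u+[0,0,.0945],1.631,2)])
E
```

```text
[[0.54822085 0.05426959 0.086     ]] [[0.54116013 0.08910594 0.085     ]] 0.023300318975377415
T [[0.63,0.04,-0.0],[0.63,0.05,-0.0],[0.63,0.05,-0.0],[0.63,0.04,-0.01],[-0.0,0.0,0.44]] 
R [[-0.01,-0.0,-0.01],[-0.01,-0.0,-0.0],[-0.0,-0.01,-0.01],[-0.01,0.0,-0.0],[-0.0,0.0,-0.0]]
T [[-0.0,0.0,0.45]] 
R [[-0.0,0.0,-0.0]]
end [0.5489 0.0453 0.0944] max 0.63
```

View pics/h1.png

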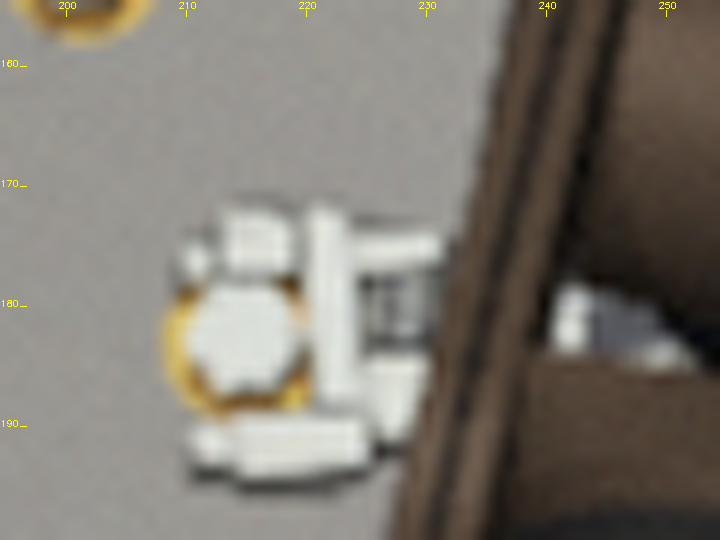

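The wrench is still home, and the worm is at about (228,180.5), which agrees with the geometry. Next I'll move over the worm and feel for contact.

>>> send_rows --translation '[[0.63,0.05,0],[0.63,0.05,0],[0.63,0.05,0],[0.63,0.04,0],[0,0,0.44]]' --rotation '[[0,0,0],[0,0,0],[0,0,0],[0,0,0],[0,0,0]]' --grip '[0,0,0,0,0]'

```text
time: 9.93
eef_pos: [0.5512, 0.0465, 0.11]
tcp_rot: [0.685, 0.728, 0.001, 0.001]
contact_force: [0.9, -1.0, -0.3]
opening: 0.003
```

>>> send_rows --translation '[[0,0,0.45],[0,0,0.1],[0,0,0.04],[0,0,0]]' --rotation '[[0,0,0],[0,0,0],[0,0,0],[0,0,0]]' --grip '[0,0,0,0]'

```text
time: 10.42
eef_pos: [0.5506, 0.0444, 0.0917]
tcp_rot: [0.687, 0.727, 0.0, 0.0]
contact_force: [0.6, 0.2, -0.3]
opening: 0.004
```

>>> send_rows --translation '[[0,-0.05,0.04],[0,0,0.03],[0,0,0]]' --rotation '[[0,0,0],[0,0,0],[0,0,0]]' --grip '[0,0,0]'

```text
time: 10.8
eef_pos: [0.5488, 0.0448, 0.0895]
tcp_rot: [0.686, 0.727, 0.0, 0.0]
contact_force: [0.1, -0.1, 0.2]
opening: -0.005
```

>>> send_rows --translation '[[0,0,0.03],[0,0,0]]' --rotation '[[0,0,0],[0,0,0]]' --grip '[0,0]'

```text
time: 11.05
eef_pos: [0.5488, 0.0448, 0.0885]
tcp_rot: [0.686, 0.727, -0.0, -0.0]
contact_force: [-1.3, 0.2, -0.6]
opening: 0.002
```

>>> send_rows --translation '[[0,0,0.03],[0,0,0]]' --rotation '[[0,0,0],[0,0,0]]' --grip '[0,0]'

```text
time: 11.3
eef_pos: [0.5489, 0.0448, 0.0878]
tcp_rot: [0.686, 0.727, 0.0, 0.0]
contact_force: [-0.3, 0.6, 0.6]
opening: 0.0
```

>>> send_rows --translation '[[0,0,0.03],[0,0,0]]' --rotation '[[0,0,0],[0,0,0]]' --grip '[0,0]'

```text
time: 11.55
eef_pos: [0.549, 0.0447, 0.0874]
tcp_rot: [0.686, 0.727, -0.0, 0.0]
contact_force: [-1.9, 0.0, 5.6]
opening: -0.002
```

>>> send_rows --translation '[[0.1,0,0],[0.1,0,0]]' --rotation '[[0,0,0],[0,0,0]]' --grip '[0,0]'

```text
time: 11.8
eef_pos: [0.5491, 0.0488, 0.0885]
tcp_rot: [0.686, 0.728, -0.002, 0.002]
contact_force: [-4.4, -5.9, 12.8]
opening: 0.001
```

>>> send_rows --translation '[[0.1,0,0],[0.1,0,0]]' --rotation '[[0,0,0],[0,0,0]]' --grip '[0,0]'

```text
time: 12.05
eef_pos: [0.5486, 0.0558, 0.0888]
tcp_rot: [0.686, 0.728, -0.001, 0.001]
contact_force: [-4.4, -3.5, 11.4]
opening: 0.001
```

>>> send_rows --translation '[[0.1,0,0],[0.1,0,0]]' --rotation '[[0,0,0],[0,0,0]]' --grip '[0,0]'

```text
time: 12.3
eef_pos: [0.5486, 0.0616, 0.0888]
tcp_rot: [0.686, 0.728, -0.001, 0.001]
contact_force: [-4.4, -3.6, 11.1]
opening: 0.002
```

>>> send_rows --translation '[[0.1,0,0],[0,0,0]]' --rotation '[[0,0,0],[0,0,0]]' --grip '[0,0]'

```text
time: 12.55
eef_pos: [0.5486, 0.065, 0.0888]
tcp_rot: [0.686, 0.728, -0.0, 0.001]
contact_force: [-2.2, -2.8, 10.2]
opening: 0.003
```

The draw force is about 3 N at 11 N of press, so the worm is rolling. I'll repeat the strokes.

>>> send_rows --translation '[[0,0,-0.2],[-0.6,0,0],[0,0,0.14],[0,0,0.06],[0.1,0,0]]' --rotation '[[0,0,0],[0,0,0],[0,0,0],[0,0,0],[0,0,0]]' --grip '[0,0,0,0,0]'

```text
time: 13.18
eef_pos: [0.5491, 0.0484, 0.0884]
tcp_rot: [0.686, 0.728, -0.002, 0.002]
contact_force: [-5.2, -6.8, 12.0]
opening: -0.001
```

>>> send_rows --translation '[[0.14,0,0],[0.14,0,0],[0.14,0,0],[0.14,0,0],[0,0,0]]' --rotation '[[0,0,0],[0,0,0],[0,0,0],[0,0,0],[0,0,0]]' --grip '[0,0,0,0,0]'

```text
time: 13.8
eef_pos: [0.5493, 0.0669, 0.0885]
tcp_rot: [0.686, 0.727, 0.001, 0.002]
contact_force: [0.4, -1.2, 7.5]
opening: -0.002
```

```bash
python3 - <<'E'
from h import *
c=eyes.read_camera('top');cv2.imwrite('pics/i_raw.png',c['image']);crop(c,195,155,255,200,12,'pics/i.png')
s=ctrl.get_state();print(s['eef_pos'],s['contact_force'])
E
```

```text
[0.54929442 0.06694561 0.0885138 ] [-0.60524732 -2.1298615   7.12015085]
```

View pics/i.png

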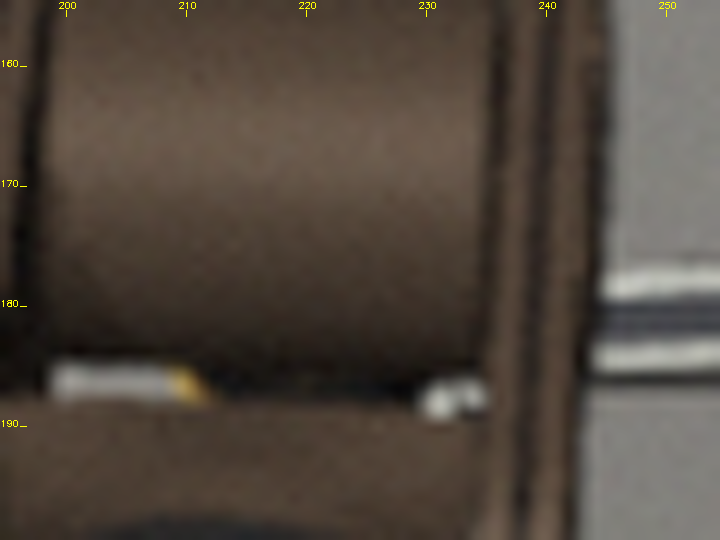

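>>> send_rows --translation '[[0,0,-0.2],[-0.62,-0.02,0],[0,0,0.14],[0,0,0.06],[0.1,0,0]]' --rotation '[[0,0,0],[0,0,0],[0,0,0],[0,0,0],[0,0,0]]' --grip '[0,0,0,0,0]'

```text
time: 14.48
eef_pos: [0.5482, 0.0498, 0.0886]
tcp_rot: [0.686, 0.728, -0.002, 0.001]
contact_force: [-5.5, -5.4, 13.4]
opening: 0.002
```

>>> send_rows --translation '[[0.13,0,0],[0.13,0,0],[0.13,0,0]]' --rotation '[[0,0,0],[0,0,0],[0,0,0]]' --grip '[0,0,0]'

```text
time: 14.85
eef_pos: [0.5485, 0.0622, 0.0888]
tcp_rot: [0.686, 0.727, -0.0, 0.002]
contact_force: [-1.6, -3.9, 9.9]
opening: -0.001
```

>>> send_rows --translation '[[0.13,0,0],[0,0,-0.2],[-0.62,0,0],[0,0,0.14],[0,0,0.06]]' --rotation '[[0,0,0],[0,0,0],[0,0,0],[0,0,0],[0,0,0]]' --grip '[0,0,0,0,0]'

```text
time: 15.48
eef_pos: [0.5484, 0.0475, 0.088]
tcp_rot: [0.686, 0.727, -0.001, 0.0]
contact_force: [-4.6, -3.9, 14.7]
opening: 0.002
```

>>> send_rows --translation '[[0.1,0,0],[0.13,0,0],[0.13,0,0],[0.13,0,0]]' --rotation '[[0,0,0],[0,0,0],[0,0,0],[0,0,0]]' --grip '[0,0,0,0]'

```text
time: 15.98
eef_pos: [0.5483, 0.0607, 0.0888]
tcp_rot: [0.686, 0.728, -0.002, 0.003]
contact_force: [-2.8, -10.9, 10.8]
opening: 0.002
```

The draw force has jumped to 11 N, which suggests the worm has stalled. I'll do one more stroke to confirm, then lift away and look.

>>> send_rows --translation '[[0.1,0,0],[0,0,-0.2],[-0.55,0,0],[0,0,0.14],[0,0,0.06]]' --rotation '[[0,0,0],[0,0,0],[0,0,0],[0,0,0],[0,0,0]]' --grip '[0,0,0,0,0]'

```text
time: 16.6
eef_pos: [0.5483, 0.0489, 0.0883]
tcp_rot: [0.686, 0.727, -0.001, 0.0]
contact_force: [-5.8, -2.8, 16.3]
opening: -0.002
```

>>> send_rows --translation '[[0.1,0,0],[0.1,0,0],[0.1,0,0]]' --rotation '[[0,0,0],[0,0,0],[0,0,0]]' --grip '[0,0,0]'

```text
time: 16.98
eef_pos: [0.5481, 0.0565, 0.0887]
tcp_rot: [0.686, 0.728, -0.002, 0.002]
contact_force: [-4.9, -8.3, 10.9]
opening: 0.004
```

>>> send_rows --translation '[[0,0,0],[0,0,-0.9],[-1,0,-0.4],[-1,0,0],[-1,0,0]]' --rotation '[[0,0,0],[0,0,0],[0,0,0],[0,0,0],[0,0,0]]' --grip '[0,0,0,45,45]'

```text
time: 17.6
eef_pos: [0.5521, -0.0314, 0.125]
tcp_rot: [0.686, 0.727, -0.0, -0.001]
contact_force: [-0.7, -0.9, 0.5]
opening: 0.423
```

```bash
python3 - <<'E'
from h import *
c=eyes.read_camera('top');cv2.imwrite('pics/j_raw.png',c['image']);crop(c,195,155,255,200,12,'pics/j.png')
s=ctrl.get_state();print(s['eef_pos'],s['contact_force'],s['tcp_rot'])
E
```

```text
[ 0.55255319 -0.03448263  0.12500273] [ 0.51571578 -1.97131292 -0.24196106] [ 6.86968294e-01  7.26686864e-01 -7.89660661e-04  3.76417028e-04]
```

View pics/j.png

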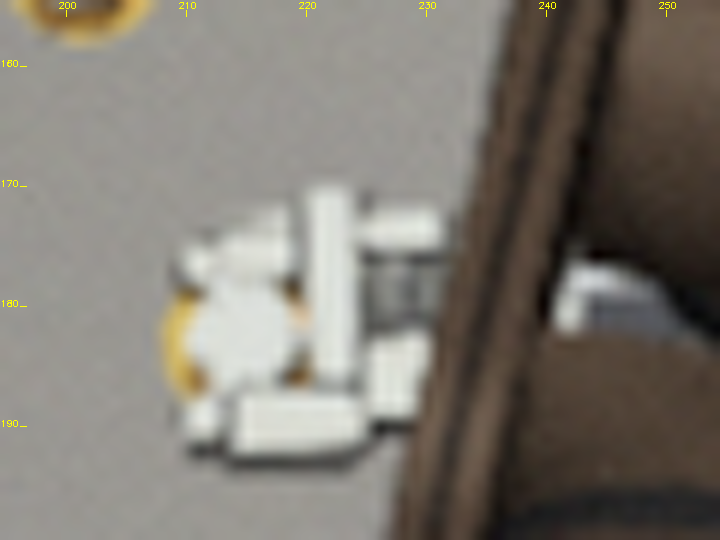

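The jaws now bear on both flats: the faces are at rows 178.2 and 187.2, about 24 mm apart, and the wrench shifted across as expected. I'll re-grip the handle.

>>> send_rows --translation '[[0,-0.09,0.8],[0,0,0.86],[0,0,0],[0,0,0],[0,0,0]]' --rotation '[[0,0,0],[0,0,0],[0,0,0],[0,0,0],[0,0,0]]' --grip '[45,45,30,15,15]'

```text
time: 18.27
eef_pos: [0.5494, -0.0305, 0.0759]
tcp_rot: [0.686, 0.727, -0.0, -0.001]
contact_force: [-1.7, 0.5, -3.5]
opening: 0.243
```

>>> send_rows --translation '[[0,0,0],[0,0,0]]' --rotation '[[0,0,0],[0,0,0]]' --grip '[15,15]'

```text
time: 18.52
eef_pos: [0.5495, -0.0305, 0.0758]
tcp_rot: [0.686, 0.727, -0.0, -0.001]
contact_force: [-2.3, 2.5, -4.1]
opening: 0.241
```

The handle is gripped, with radius to the bolt about 0.120 m. Next is the swing.

>>> send_rows --translation '[[0,0.17,0],[0.01,0.17,0],[0,0.17,0],[0,0.17,0],[0.01,0.17,0]]' --rotation '[[0,0,-0.49],[0,0,-0.49],[0,0,-0.49],[0,0,-0.49],[0,0,-0.49]]' --grip '[15,15,15,15,15]'

```text
time: 19.15
eef_pos: [0.5749, -0.0266, 0.0759]
tcp_rot: [0.605, 0.797, -0.0, -0.0]
contact_force: [-1.4, 0.5, -3.8]
opening: 0.242
```

>>> send_rows --translation '[[0,0.17,0],[0.01,0.17,0],[0,0.17,0],[0,0.17,0],[0.01,0.17,0]]' --rotation '[[0,0,-0.49],[0,0,-0.49],[0,0,-0.49],[0,0,-0.49],[0,0,-0.49]]' --grip '[15,15,15,15,15]'

```text
time: 19.77
eef_pos: [0.5991, -0.0173, 0.0761]
tcp_rot: [0.516, 0.857, 0.0, 0.001]
contact_force: [-0.7, -0.3, -4.4]
opening: 0.241
```

>>> send_rows --translation '[[0,0.17,0],[0.01,0.17,0],[0,0.17,0],[0,0.17,0],[0.01,0.17,0]]' --rotation '[[0,0,-0.49],[0,0,-0.49],[0,0,-0.49],[0,0,-0.49],[0,0,-0.49]]' --grip '[15,15,15,15,15]'

```text
time: 20.4
eef_pos: [0.6209, -0.0031, 0.0764]
tcp_rot: [0.421, 0.907, 0.0, 0.001]
contact_force: [2.9, -2.2, -4.6]
opening: 0.243
```

>>> send_rows --translation '[[0,0.17,0],[0.01,0.17,0],[0,0.17,0],[0,0.17,0],[0,0,0]]' --rotation '[[0,0,-0.49],[0,0,-0.49],[0,0,-0.49],[0,0,-0.49],[0,0,0]]' --grip '[15,15,15,15,15]'

```text
time: 21.02
eef_pos: [0.6359, 0.0114, 0.0766]
tcp_rot: [0.342, 0.94, 0.0, 0.002]
contact_force: [5.7, -2.6, -4.9]
opening: 0.243
```

```bash
python3 - <<'E'
from h import *
s=ctrl.get_state();q=s['tcp_rot'];p=s['eef_pos'];print(p,s['contact_force'],2*np.arctan2(q[1],q[0])-1.629,np.hypot(*(p[:2]-[.5423,.0897])), np.arctan2(.0897-p[1],.5423-p[0])-1.629)
E
```

```text
[0.63594013 0.01141302 0.07662707] [ 5.70722621 -2.58787672 -4.91640267] 0.8141004661786533 0.12205460379609123 0.8162585839512397
```

The wrench has swung about 0.815 rad by both measures. I'll ease down, release, and lift clear, then take the last picture.

>>> send_rows --translation '[[0,-0.03,0.03],[0,0,0],[0,0,0],[0,0,0],[0,0,0]]' --rotation '[[0,0,0],[0,0,0],[0,0,0],[0,0,0],[0,0,0]]' --grip '[15,30,45,45,45]'

```text
time: 21.65
eef_pos: [0.6334, 0.0109, 0.0751]
tcp_rot: [0.343, 0.939, -0.0, -0.0]
contact_force: [1.1, 1.0, -0.3]
opening: 0.528
```

>>> send_rows --translation '[[0,0,-0.7],[0,0,-1],[0,0,-1],[-1,0,-1],[-1,0,-1]]' --rotation '[[0,0,0],[0,0,0],[0,0,0],[0,0,0],[0,0,0]]' --grip '[45,45,45,45,45]'

```text
time: 22.28
eef_pos: [0.6802, -0.0281, 0.2193]
tcp_rot: [0.343, 0.939, 0.0, 0.001]
contact_force: [0.2, -1.0, -0.3]
opening: 0.527
```

>>> send_rows --translation '[[-1,0,0],[-1,0,0],[-1,0,0],[-1,0,0],[0,0,0]]' --rotation '[[0,0,0],[0,0,0],[0,0,0],[0,0,0],[0,0,0]]' --grip '[45,45,45,45,45]'

```text
time: 22.9
eef_pos: [0.7722, -0.107, 0.2172]
tcp_rot: [0.344, 0.939, -0.0, 0.001]
contact_force: [-0.1, 0.9, -0.7]
opening: 0.528
```

```bash
python3 - <<'E'
from h import *
c=eyes.read_camera('top');crop(c,178,125,328,217,5,'pics/k_top.png');a=cv2.imread('pics/k_top.png')
c=eyes.read_camera('scene');crop(c,185,150,325,265,5,'pics/k_sc.png');b=cv2.imread('pics/k_sc.png')
a=a[:300,:400];b=b[50:350,250:650];cv2.imwrite('pics/k.png',np.hstack([a,b]))
s=ctrl.get_state();print(s['eef_pos'],s['contact_force'],s['time'])
E
```

```text
[ 0.7711628  -0.10521658  0.2170143 ] [ 0.26019159  0.01573595 -0.69895883] 23.0
```

View pics/k.png

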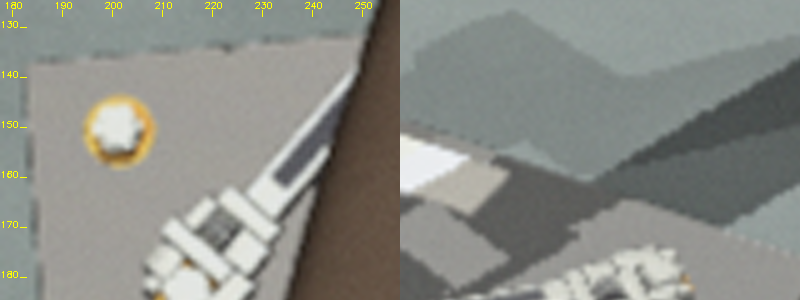

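The wrench sits round the bolt, with its handle at about 50° in the image (start was about 4.8° once on the bolt). bolt2 is untouched. I'll do a quick numeric check before handing in.

```bash
python3 - <<'E'
from meas import *
c=eyes.read_camera('top');hsv=cv2.cvtColor(c['image'],cv2.COLOR_BGR2HSV)
im=c['image'].astype(int);m=(hsv[...,2]<105)&(im[...,0]>=im[...,2]);r=np.zeros(m.shape,bool);r[135:166,225:252]=1
for x in rect(m&r,15):
    vx,vy,x0,y0=cv2.fitLine(x,cv2.DIST_L2,0,.01,.01).ravel();P=ray(c,[(x0,y0),(x0+10*vx,y0+10*vy)],.084);d=P[0]-P[1];d=d if d[1]>0 else -d
    a=np.arctan2(d[1],d[0]);u=np.array([np.cos(a),np.sin(a)]);e=np.array([.5423,.0897])-P[0][:2];print('wrench turn',a-1.629,'bolt off axis',u[0]*e[1]-u[1]*e[0],cv2.contourArea(x))
o,_,_=measure(c);print(o['ring'][-1][1])
E
```

```text
wrench turn 0.8138893846822328 bolt off axis -0.0021731262963715775 28.5
[0.63058179 0.12597775 0.071     ]
```

```bash
python3 -c "
from plant import ticket
print(ticket.sign_off())"
```

```text
the job is handed in; nothing more can be done
None
```

The job is handed in after about 23 s of robot time; no verdict was reported.

I gripped the wrench handle and slid the wrench onto the bolt until it stopped against the back of the mouth, at about 16 N. I then closed the jaws with five fingertip strokes on the worm. I finished by turning the handle and lifting clear.

**Checks that agreed**
- **Worm press:** force readings stayed between about 6 and 16 N. That went a little over the suggested 12 N, but well below the 25 N limit.
- **Jaw fit:** the worm stalled at the expected travel, with the draw force jumping from about 3.5 to 11 N. The camera showed the jaw faces about 24 mm apart on the bolt.
- **Turn:** the tool pose gave 0.815 rad of wrench swing and the last camera fit of the handle gave 0.814 rad.
- **Wrench position:** its axis passes about 2 mm from the bolt axis, and the fingers are clear of everything.
- **Other bolt:** its position did not change (within 0.1 mm).

**Checks that failed or were limited**
- **Sideways shift:** while gripped, I tried to shift the wrench sideways towards the fixed jaw, but it did not move. Closing the jaws pulled it across instead.
- **Turn of the bolt itself:** I could not see the head's angle directly, so it is inferred from the wrench with its jaws fitted.
- **Flatness and bystanders:** I did not measure the wrench's tilt, or check the power bank, tablet pack or stop button at the end. The arm was not moved near those three.

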